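Log the exhibit jars and close the evidence case

ROBOT

A 6-joint arm with a two-finger parallel gripper is mounted at the origin on the work surface. World frame = base frame: x ahead of the robot, y to its left, z up, the work surface at z = 0. Lengths are in mm, angles in rad, forces in N, time in s.
With the tool pointing down it reaches from about 275 to 750 mm from the base axis. Payload 10.2 kg.
Tool frame: the origin (TCP) lies midway between the tips of the shut fingers; the grasp point (between the pads) lies 19 mm behind it; z points along the fingers, y is the line along which they close (so a half turn about z gives the same grasp; the last joint's range is limited). The gripper opens to 85 mm and grips with 20 to 120 N. Pads are 22 mm wide; open, the fingers measure 114 mm over their backs; the gripper's body (76 mm by 85 mm) begins 54 mm behind the grasp point. The pads swing forward as they close: fully open they stand 13 mm farther back than shut.
Start: joints at [1.108, 0.313, 1.498, -0, 1.331, -0.223], TCP at [124.705, 509.98, 231.294] pointing down, gripper open.
Joint ranges: [-2.94, 2.94], [-0.97, 2.17], [0.19, 2.56], [-1.23, 4.37], [0.02, 3.11], [-2.88, 2.88]. Speed limits (rad/s): [2.39, 2.39, 3.01, 3.14, 3.14, 3.14].

INTERFACE

Orientations are given as a unit quaternion [w, x, y, z].
In Python, from rig import ctrl, capture, camera_info gives the robot as it stands.
- The arm moves only by the tool apply_moves, never from a script. Its argument "targets" is a list of rows, each a list of 3 entries, a list of its own where there are three numbers: the finger opening in mm, from 0 to 85.4, then the shift along the world's x, y, z in mm, then the turn, a rotation vector about the world's x, y, z in degrees. In form: [[grip, [dx, dy, dz], [rx, ry, rz]], ...]. A call has 1 to 20 rows; each row is the pose to reach, as a shift and turn from the pose commanded when the call began; what a row does not reach only later rows make up. A row lasts 1/10 s, in which the tool goes at most 50 mm and 8.59 degrees, less where a joint would pass 70% of its speed; a pose out of reach is approached as far as the arm can. A call with a gripper value outside its range is refused whole. The fingers move at their own pace and stop on an object; "squeeze" is the grip in N (left out, the last holds). Time passes only in rows, so rows that repeat a pose let the fingers close. It gives the time, the measured TCP pose, the force, the opening and the grip force at its end, in the units of the state.
- ctrl.sense(): the state, without advancing time (a new reading comes with each control period).
- capture(name): name is "side" or "top" or "wrist"; returns (picture, depth): 400x640x3 uint8, blue, green, red; 400x640 float32, mm along the optical axis (not along the pixel's ray), 0 where there is no reading.
- camera_info(name): a dict with "vfov" (degrees; the focal length in pixels is half the picture's height over the tangent of half this angle, whatever the lens; pixels are square), "cx", "cy" (the principal point, pixels), "extrinsics" (4x4, takes a point from camera to world coordinates). Camera axes: x right, y down, z forward; pixel columns grow to the right and rows downward; lengths in mm; the calibration is good to about 2 mm. A picture is of the moment at which its call begins: read the wrist's pose just before it. camera_info takes no time and is no camera call; for the wrist camera it gives the pose at the moment of the call.
- ctrl.finish_job(): hands the job in; it is judged then, once.
The state is a dict: "time_s": time; "joints": joint angles; "dq": joint speeds; "tau": joint torques, N m; "eef_pos": TCP position; "ee_rot": TCP orientation; "force": force on the tool from outside, world axes, zero at the start; "wrist_torque": the same for the moment, N m; "grip_width": opening from 0.0 (shut) to 1.0 (fully open); "grip_force": force on a finger pad.
Only numpy, scipy, OpenCV 4.12 (cv2) and the standard library are available. Lean on these libraries where they do the work, as an engineer would, in place of code of your own. Each camera call takes 0.05 s, during which the arm holds its last target. There are 200 camera calls.

TASK

Log the sample jars on the bench in exhibit order, lowest number first (one to four dots on the cap, some numbers may be missing): stand each one upright inside the ring in front of the scanner with its barcode label squarely facing the window, let go and leave it there a second to be read, then pack it upright in a free compartment of the blue case. When every jar is packed, shut the case so the two halves meet edge to edge, then push the latch fully home. Leave the other things on the bench alone.

Things in the scene. Friction and masses are not known exactly. Their poses are not given: they have to be found in the camera images.
- jar1: evidence jar, exhibit 1 (one dot, white cap): white, straight-sided, 52 mm diameter, 56 mm tall, top 14 mm a cap with black dots; 90 g; stands on the bench; may be absent. Origin: centre of the underside, z up; +x points out through the orange barcode label. Red seal tape on the cap runs from the centre towards the label, showing its side from above.
- jar1_label (a point): middle of the barcode label of jar 1, on its side 26 mm from the axis, 21 mm above the underside
- jar2: evidence jar, exhibit 2 (two dots, blue cap): white, straight-sided, 52 mm diameter, 56 mm tall, top 14 mm a cap with black dots; 90 g; stands on the bench; may be absent. Origin: centre of the underside, z up; +x points out through the orange barcode label. Red seal tape on the cap runs from the centre towards the label, showing its side from above.
- jar2_label (a point): middle of the barcode label of jar 2, on its side 26 mm from the axis, 21 mm above the underside
- jar3: evidence jar, exhibit 3 (three dots, yellow cap): white, straight-sided, 52 mm diameter, 56 mm tall, top 14 mm a cap with black dots; 90 g; stands on the bench; may be absent. Origin: centre of the underside, z up; +x points out through the orange barcode label. Red seal tape on the cap runs from the centre towards the label, showing its side from above.
- jar3_label (a point): middle of the barcode label of jar 3, on its side 26 mm from the axis, 21 mm above the underside
- jar4: evidence jar, exhibit 4 (four dots, green cap): white, straight-sided, 52 mm diameter, 56 mm tall, top 14 mm a cap with black dots; 90 g; stands on the bench; may be absent. Origin: centre of the underside, z up; +x points out through the orange barcode label. Red seal tape on the cap runs from the centre towards the label, showing its side from above.
- jar4_label (a point): middle of the barcode label of jar 4, on its side 26 mm from the axis, 21 mm above the underside
- scanner: code reader, bolted down: grey housing 60 x 80 mm, 93 mm tall, with a paper-thin silver target sheet 130 x 100 mm stuck on the bench before it. Origin: bench level under the housing's centre; its -x axis points out of the dark window (red line, round lens) along the sheet to the scan ring.
- scan_spot (a point): centre of the black ring printed on the sheet (70 mm inside diameter), at bench level, 73 mm in front of the window, whose middle is 48 mm above the bench
- case: blue clamshell case, fixed. Lower half 182 (x) x 172 (y) mm, 34 mm high, walls 5 mm, floor 6 mm above the bench; foam strips and a foam cross (tops 26 mm above the bench) leave four 83 x 73 mm compartments. Origin: bench level under its centre, z up; +y to the lid hinge, -y to the latch, x along the hinge. A jar inside reaches 62 mm above the bench.
- nest0 (a point): centre of the floor of compartment 0 (-x, -y in the case's frame), 6 mm above the bench
- nest1 (a point): centre of the floor of compartment 1 (+x, -y in the case's frame), 6 mm above the bench
- nest2 (a point): centre of the floor of compartment 2 (-x, +y in the case's frame), 6 mm above the bench
- nest3 (a point): centre of the floor of compartment 3 (+x, +y in the case's frame), 6 mm above the bench
- case_lid (a joint): lid hinge, rad: 0 = shut, rims touching; grows as it opens up and out to the case's +y, stop 2.1; starts 1.75 to 2.0. Stiff friction hinge: stays where left, moves with 2 to 5 N at the free edge. Shell 182 x 172 mm, 40 mm deep; shut, its top is 74 mm above the bench. Push it over from outside near the free edge, in an arc about lid_hinge, and press it down.
- lid_hinge (a point): middle of the lid's hinge line, which runs along the case's x at 34 mm above the bench, 86 mm to +y of the case's centre
- lid_edge (a point): on the lid: middle of the outer edge across from the hinge, at the lid's outside face (172 mm along the lid from the hinge, 40 mm above the rim plane)
- case_latch (a joint): black latch flap mid -y side of the case, rad: 0 = home, upright, hooked over the shut lid's ledge; grows as the tip leans out to -y, stop 0.75; starts 0.4 to 0.65; stays where left, 1 to 2 N at the tip. 40 mm wide (along x), 42 mm long, 5 mm thick, hinged 12 mm above the bench, 94.5 mm to -y of the case's centre; push its outer face towards the case.
- latch_tip (a point): tip of the latch flap, 42 mm from its hinge line (54 mm above the bench when home)
- loupe: black loupe, 42 mm diameter, 40 mm tall; leave alone. Origin centre of underside
- phone: black phone, 150 x 74 x 10 mm, lying flat; leave alone. Origin centre of underside
- marker: yellow tent-shaped evidence marker, 70 mm wide, 80 mm tall; leave alone. Origin bottom centre
- brush: dusting brush lying on the bench, handle along its x; leave alone
Not all that is in view belongs to the job. What is shaped like the jar4 but pink is not meant. What is shaped like the jar2 but pink is not meant.

How it is judged (in metres and radians):
On the way, in this order (a step that is already met when the one before it is completed fails the run):
1. jar 1 (if present) stands inside the scan ring (centre within 15 mm), upright, let go, label facing the window within 0.3 rad (horizontal distance between jar1 and scan_spot below 0.015 m and z of jar1 in the frame of scanner below 0.01 m and angle between jar1's own z axis and vertical below 0.1 rad and angle between the x axis of jar1 and the x axis of scanner, either way round below 0.3 rad and x of jar1_label in the frame of scanner above -0.1 m and linear speed of jar1 below 0.02 m/s and contact force between the fingers and jar1 below 0.2 N), for 0.5 s.
2. jar 2 (if present) stands inside the scan ring (centre within 15 mm), upright, let go, label facing the window within 0.3 rad (horizontal distance between jar2 and scan_spot below 0.015 m and z of jar2 in the frame of scanner below 0.01 m and angle between jar2's own z axis and vertical below 0.1 rad and angle between the x axis of jar2 and the x axis of scanner, either way round below 0.3 rad and x of jar2_label in the frame of scanner above -0.1 m and linear speed of jar2 below 0.02 m/s and contact force between the fingers and jar2 below 0.2 N), for 0.5 s.
3. jar 3 (if present) stands inside the scan ring (centre within 15 mm), upright, let go, label facing the window within 0.3 rad (horizontal distance between jar3 and scan_spot below 0.015 m and z of jar3 in the frame of scanner below 0.01 m and angle between jar3's own z axis and vertical below 0.1 rad and angle between the x axis of jar3 and the x axis of scanner, either way round below 0.3 rad and x of jar3_label in the frame of scanner above -0.1 m and linear speed of jar3 below 0.02 m/s and contact force between the fingers and jar3 below 0.2 N), for 0.5 s.
4. jar 4 (if present) stands inside the scan ring (centre within 15 mm), upright, let go, label facing the window within 0.3 rad (horizontal distance between jar4 and scan_spot below 0.015 m and z of jar4 in the frame of scanner below 0.01 m and angle between jar4's own z axis and vertical below 0.1 rad and angle between the x axis of jar4 and the x axis of scanner, either way round below 0.3 rad and x of jar4_label in the frame of scanner above -0.1 m and linear speed of jar4 below 0.02 m/s and contact force between the fingers and jar4 below 0.2 N), for 0.5 s.
5. with every jar packed, the lid is shut, halves edge to edge (under 0.025 rad) (x of jar1 in the frame of case between -0.07 and 0.07 m and y of jar1 in the frame of case between -0.06 and 0.06 m and z of jar1 in the frame of case between 0 and 0.014 m and angle between each of jar1, jar2, jar3, jar4's own z axis and vertical below 0.12 rad and linear speed of each of jar1, jar2, jar3, jar4 below 0.02 m/s and x of jar2 in the frame of case between -0.07 and 0.07 m and y of jar2 in the frame of case between -0.06 and 0.06 m and z of jar2 in the frame of case between 0 and 0.014 m and x of jar3 in the frame of case between -0.07 and 0.07 m and y of jar3 in the frame of case between -0.06 and 0.06 m and z of jar3 in the frame of case between 0 and 0.014 m and x of jar4 in the frame of case between -0.07 and 0.07 m and y of jar4 in the frame of case between -0.06 and 0.06 m and z of jar4 in the frame of case between 0 and 0.014 m and value of joint case_lid below 0.025 rad), for 0.2 s.
6. latch home (under 0.06 rad) (value of joint case_latch below 0.06 rad), for 0.2 s.
At the end, for the whole second after the job is handed in: every jar present stands upright (within 0.12 rad) and at rest on the floor of a compartment of the case (centre within 70 mm along x and 60 mm along y of the case's centre), the lid is shut to under 0.025 rad and the latch to under 0.06 rad (all of step 5 and value of joint case_latch below 0.06 rad); the robot touches nothing.
It fails at once if the loupe is disturbed (moved more than 30 mm) (distance of loupe from where it was at the start of the episode above 0.03 m).
It fails at once if the phone is disturbed (moved more than 30 mm) (distance of phone from where it was at the start of the episode above 0.03 m).
It fails at once if the marker is disturbed (moved more than 30 mm) (distance of marker from where it was at the start of the episode above 0.03 m).
It fails at once if the brush is disturbed (moved more than 30 mm) (distance of brush from where it was at the start of the episode above 0.03 m).
Of jar1, jar2, jar3, jar4 only 3 to 4 are there at a start; the rules pass over those that are not, and their reading is None.
At some moment in a run one of jar1, jar2, jar3, jar4 may be knocked a few centimetres aside while the robot is not near it.
It also fails if it takes over 208 s, if anything falls off the work surface, if the arm or the gripper's body presses on something with over 40 N, if the wrist force passes 120 N, or if a joint passes its speed limit or range.

## Working session

There is one attempt and no reset: what is moved stays moved. The work goes in short steps, Python scripts to look and compute and a tool call to move; the robot and the scene stay as the last step left them, time stands still between calls to the robot, and variables do not carry over. Pictures are saved under pics/ and viewed, at most 14 in all, crops included, and the job is handed in when it is done.

Besides the shell and the picture viewer there is one more tool, called after ">>>" in YAML: its name, and indented under it one key for each argument. apply_moves: Moves the arm, as the interface text tells. Its arguments: {"type":"object","properties":{"targets":{"type":"array","items":{"type":"array"}},"squeeze":{"type":"number"}},"required":["targets"]}

```bash
mkdir -p pics; ls; cat > h.py <<'E'
import numpy as np, cv2
from rig import ctrl, capture, camera_info
def pts(name, d, info=None):
    i=info or camera_info(name); f=200/np.tan(np.radians(i["vfov"])/2)
    v,u=np.mgrid[0:400,0:640]; E=np.array(i["extrinsics"])
    P=np.stack([(u-i["cx"])/f*d,(v-i["cy"])/f*d,d],-1)
    return P@E[:3,:3].T+E[:3,3]
E
python3 - <<'E'
from h import *
for n in("top","side"):
    i=camera_info(n);im,d=capture(n);np.savez(n+'0',im=im,d=d,P=pts(n,d,i));cv2.imwrite(f'pics/{n}0.png',im)
    print(n,i)
print(ctrl.sense())
E
```

```text
pics
top {'vfov': 45.16722298448146, 'cx': 320.19446733081753, 'cy': 198.80094668778233, 'extrinsics': array([[ 3.72399817e-03, -9.81579200e-01,  1.91019388e-01,
         3.41789610e+02],
       [-9.99898744e-01, -1.03151103e-03,  1.41928595e-02,
        -4.95257860e+01],
       [-1.37343770e-02, -1.91052900e-01, -9.81483651e-01,
         1.20074124e+03],
       [ 0.00000000e+00,  0.00000000e+00,  0.00000000e+00,
         1.00000000e+00]])}
side {'vfov': 56.50983623718071, 'cx': 319.2712538807666, 'cy': 198.71381002774822, 'extrinsics': array([[-9.26154548e-01, -2.90956104e-01,  2.39963120e-01,
         2.98755494e+02],
       [-3.77111123e-01,  7.22866895e-01, -5.79008336e-01,
         5.40532535e+02],
       [-4.99538578e-03, -6.26743965e-01, -7.79209246e-01,
         8.86336090e+02],
       [ 0.00000000e+00,  0.00000000e+00,  0.00000000e+00,
         1.00000000e+00]])}
{'time_s': 0.1, 'joints': array([ 1.10761116e+00,  3.13392798e-01,  1.49832698e+00, -1.91540267e-05,
        1.33101317e+00, -2.23389696e-01]), 'dq': array([-0.00162599,  0.00028962,  0.00012832,  0.00129581, -0.00176979,
        0.00029457]), 'tau': array([ 3.14890945e-03, -4.12902868e+01, -2.60143965e+01, -1.66824170e-04,
        3.04928028e-03,  2.33575958e-05]), 'eef_pos': array([124.59947884, 509.77217399, 230.80579363]), 'ee_rot': array([-1.83143743e-04,  1.19608393e-01,  9.92820984e-01, -5.40011798e-04]), 'force': array([-0.1467352 , -1.01130159,  0.07551194]), 'wrist_torque': array([ 0.01071584,  0.03271419, -0.00176159]), 'grip_force': 0.0, 'grip_width': 0.9974956935101186}
```

View pics/top0.png

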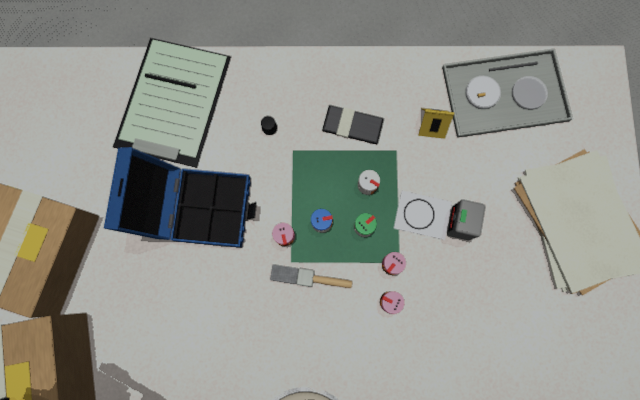

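View pics/side0.png

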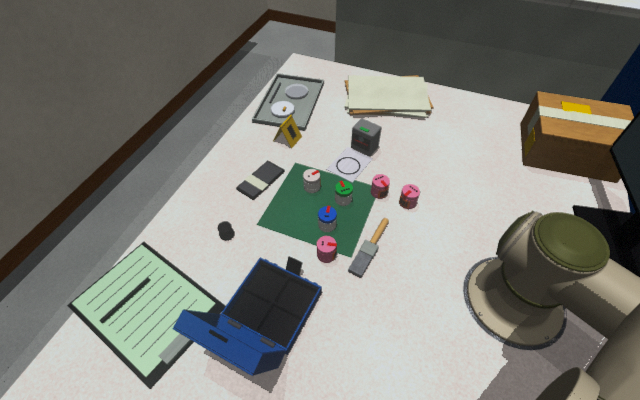

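The two jars with the right look and the three others: white cap (369,181) = jar 1, blue (322,220) = jar 2, green (366,225) = jar 4. Pink look-alikes at (283,233), (394,264) and (392,302) are to be left alone, and yellow (jar 3) is absent. The ring is at (419,213), the scanner at (465,219), the case at (212,208), the lid is open to the left, and the latch is at (252,211).

```bash
cat >> h.py <<'E'
def caps(im,P,zmin=45,zmax=70):
    """top-face blobs by height inside bench area; returns list of centre, tape dir"""
    hsv=cv2.cvtColor(im,cv2.COLOR_BGR2HSV); z=P[...,2]
    m=((z>zmin)&(z<zmax)).astype(np.uint8); n,l,s,c=cv2.connectedComponentsWithStats(m)
    out=[]
    for k in range(1,n):
        if not 200<s[k,4]<900: continue
        q=l==k; (u,v),r=cv2.minEnclosingCircle(np.argwhere(q)[:,::-1].astype(np.float32))
        H=hsv[q]; red=q&((hsv[...,0]<5)|(hsv[...,0]>176))&(hsv[...,1]>190)
        ctr=(P[q][:,:2].max(0)+P[q][:,:2].min(0))/2
        a=None
        if red.sum()>5: t=P[red][:,:2].mean(0)-ctr; a=np.degrees(np.arctan2(t[1],t[0]))
        out.append((np.round(c[k]),s[k,4],np.round(ctr,1),np.round(np.ptp(P[q][:,:2],axis=0)),np.median(P[q][:,2]),a,np.median(H,axis=0)))
    return out
E
python3 - <<'E'
from h import *
d=np.load('top0.npz');im,P=d['im'],d['P']
for o in caps(im,P): print(*o)
z=P[...,2]
# scanner
q=np.zeros(z.shape,bool);q[190:250,435:500]=1
s=q&(z>80)&(z<105);print('scanner top',cv2.minAreaRect(P[s][:,:2].astype(np.float32)),np.median(z[s]))
# ring: dark pixels on sheet
q=np.zeros(z.shape,bool);q[195:232,400:438]=1
g=cv2.cvtColor(im,cv2.COLOR_BGR2GRAY);s=q&(g<100);e=cv2.fitEllipse(P[s][:,:2].astype(np.float32));print('ring',e,s.sum())
# case rim z~34 blue
hsv=cv2.cvtColor(im,cv2.COLOR_BGR2HSV)
q=np.zeros(z.shape,bool);q[160:250,168:252]=1
s=q&(abs(z-34)<4)&(hsv[...,0]>95)&(hsv[...,0]<130)&(hsv[...,1]>120);print('case',cv2.minAreaRect(P[s][:,:2].astype(np.float32)),s.sum())
q=np.zeros(z.shape,bool);q[195:228,245:262]=1
s=q&(z>20)&(g<60);print('latch',P[s].mean(0),np.round(P[s][np.argsort(-P[s][:,2])][:5]),s.sum())
q=np.zeros(z.shape,bool);q[140:250,100:180]=1
s=q&(z>80);print('lid top',P[s].min(0),P[s].max(0),z[s].max())
for n,(a,b,c,e) in dict(loupe=(112,138,258,280),phone=(100,148,320,388),marker=(102,142,415,455),brush=(260,292,265,356)).items():
    w=P[a:b,c:e];w=w[w[...,2]>6];print(n,np.round(w.min(0)),np.round(w.max(0)))
big=cv2.resize(im[140:320,230:510],None,fx=2.8,fy=2.8,interpolation=cv2.INTER_CUBIC);cv2.imwrite('pics/crop.png',big)
E
```

```text
[437. 119.] 249 [ 765.9 -324. ] [26. 70.] 57.94329168418835 None [ 24. 171. 118.]
[156. 197.] 562 [565.  353.2] [169.  60.] 57.803131505595275 None [106.5  20.   14. ]
[369. 180.] 355 [ 612.7 -152.2] [50. 49.] 55.91982353186904 None [ 75.   4. 181.]
[321. 219.] 360 [516.5 -36.3] [51. 51.] 55.83027734041468 None [108. 152. 172.]
[ 68. 264.] 596 [410.4 565.8] [246.  79.] 57.19213374074309 None [ 16. 115.  53.]
[366. 223.] 373 [ 505.1 -142.1] [51. 51.] 55.60442281589667 None [ 68. 124. 155.]
[283. 233.] 365 [481.6  57. ] [52. 50.] 55.76553908763435 None [165.  54. 176.]
[395. 262.] 385 [ 411.9 -209.2] [50. 50.] 55.450474872845916 None [166.  57. 176.]
[393. 302.] 403 [ 320.5 -203.3] [50. 51.] 55.504403026965974 None [165.  55. 175.]
[ 79. 356.] 489 [197.7 518.4] [191.  43.] 57.25343617766998 None [ 16. 115.  52.]
scanner top ((514.8071899414062, -383.367431640625), (61.18089294433594, 80.66006469726562), 77.38338470458984) 91.8526817530942
ring ((537.49609375, -280.0404968261719), (73.9893569946289, 74.26876068115234), 147.68447875976562) 90
case ((550.320068359375, 254.9833221435547), (207.938720703125, 179.7039337158203), 84.8271484375) 784
latch [541.97511049 138.33892373  37.56642498] [[527. 132.  55.]
 [544. 130.  55.]
 [547. 130.  54.]
 [552. 128.  54.]
 [542. 128.  53.]] 110
lid top [341.78961028 -49.52578602  80.01478347] [ 657.06250416  432.28189073 1200.7412385 ] 1200.7412385027503
loupe [342. -50.   7.] [ 784.  128. 1201.]
phone [ 342. -195.    6.] [ 831.  -31. 1201.]
marker [ 342. -380.    6.] [ 833.  -50. 1201.]
brush [ 342. -116.    6.] [ 421.   89. 1201.]
```

View pics/crop.png

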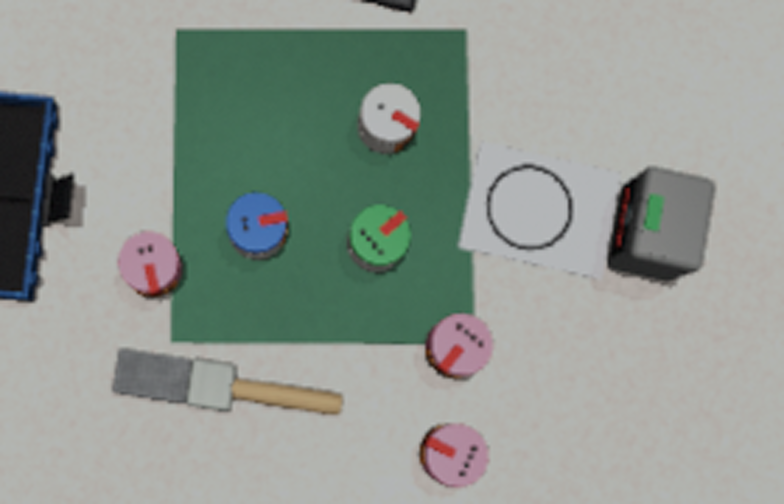

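The crop confirms it: white has one dot, blue two, green four, and each red tape is clear. Next come the tape angles and the case frame.

```bash
python3 - <<'E'
from h import *
d=np.load('top0.npz');im,P,D=d['im'],d['P'],d['d'];z=P[...,2];hsv=cv2.cvtColor(im,cv2.COLOR_BGR2HSV)
b=im.astype(int);red=(b[...,2]>130)&(b[...,1]<90)&(b[...,0]<90)&(abs(z-56)<5)
for n,c in dict(j1=(612.7,-152.2),j2=(516.5,-36.3),j4=(505.1,-142.1)).items():
    m=red&(np.hypot(P[...,0]-c[0],P[...,1]-c[1])<32);p=P[m][:,:2];t=p.mean(0)-c
    v=np.linalg.svd(p-p.mean(0))[2][0];v*=np.sign(v@t)
    print(n,m.sum(),np.degrees(np.arctan2(t[1],t[0])),np.degrees(np.arctan2(v[1],v[0])))
ok=D>0
m=ok&(abs(z-34)<5)&(P[...,0]>440)&(P[...,0]<670)&(P[...,1]>140)&(P[...,1]<380)&(hsv[...,1]>120)&(hsv[...,0]>95)&(hsv[...,0]<130)
x,y=P[m][:,0],P[m][:,1]
cv2.imwrite('m.png',m*255)
v,u=np.nonzero(m)
def line(p):
    vx,vy,x0,y0=cv2.fitLine(p.astype(np.float32),cv2.DIST_HUBER,0,.01,.01).ravel();return np.degrees(np.arctan2(vy,vx)),x0,y0
f=np.array([[r,u[v==r].max()] for r in np.unique(v)]);f=f[(f[:,0]>178)&(f[:,0]<240)]
print('front',line(P[f[:,0],f[:,1]][:,:2]))
top=np.array([[v[u==c].min(),c] for c in range(185,245) if (u==c).any()]);print('far',line(P[top[:,0],top[:,1]][:,:2]))
bot=np.array([[v[u==c].max(),c] for c in range(185,240) if (u==c).any()]);print('near',line(P[bot[:,0],bot[:,1]][:,:2]))
# lid
m=ok&(P[...,0]>430)&(P[...,0]<670)&(P[...,1]>310)&(P[...,1]<480)&(z>60)&(z<260);q=P[m]
print('lid',q.min(0),q.max(0),m.sum()); t=q[q[:,2]>q[:,2].max()-6];print(np.round(t.mean(0)),np.ptp(t,axis=0))
for n,(x0,y0) in {}.items():pass
for n,(a,b_,c,e) in dict(loupe=(112,138,258,280),phone=(100,148,320,388),marker=(102,142,415,455),brush=(260,292,265,356)).items():
    w=P[a:b_,c:e];w=w[(D[a:b_,c:e]>0)&(w[...,2]>6)];print(n,np.round(w.min(0)),np.round(w.max(0)))
E
```

```text
j1 28 -123.89438059680373 -119.46133610743348
j2 29 -82.7899299836862 -81.02172647415806
j4 32 -48.11015962426022 -47.96709276680413
front (np.float32(-5.175753), np.float32(548.2911), np.float32(154.28712))
far (np.float32(85.11357), np.float32(636.10864), np.float32(226.22406))
near (np.float32(84.990585), np.float32(459.21503), np.float32(231.0503))
lid [468.83209383 324.47664483  60.02662152] [657.06250416 432.28189073 200.69351743] 3786
[559. 389. 196.] [175.3143819   24.07482109   5.98679744]
loupe [745.  81.   7.] [784. 128.  46.]
phone [ 713. -195.    6.] [831. -31.  17.]
marker [ 737. -380.    6.] [ 833. -287.   86.]
brush [ 348. -116.    6.] [421.  89.  25.][ WARN:0@0.192] global loadsave.cpp:1063 imwrite_ Unsupported depth image for selected encoder is fallbacked to CV_8U.
```

>>> apply_moves:
  targets:
    - [85, [488, -662, -80], [0, 0, -108]]
    - [85, [488, -662, -80], [0, 0, -108]]
    - [85, [488, -662, -80], [0, 0, -108]]
    - [85, [488, -662, -80], [0, 0, -108]]
    - [85, [488, -662, -80], [0, 0, -108]]
    - [85, [488, -662, -80], [0, 0, -108]]
    - [85, [488, -662, -80], [0, 0, -108]]
    - [85, [488, -662, -80], [0, 0, -108]]
    - [85, [488, -662, -80], [0, 0, -108]]
    - [85, [488, -662, -80], [0, 0, -108]]
    - [85, [488, -662, -80], [0, 0, -108]]
    - [85, [488, -662, -80], [0, 0, -108]]
    - [85, [488, -662, -80], [0, 0, -108]]
    - [85, [488, -662, -80], [0, 0, -108]]
    - [85, [488, -662, -80], [0, 0, -108]]
    - [85, [488, -662, -80], [0, 0, -108]]
    - [85, [488, -662, -80], [0, 0, -108]]
    - [85, [488, -662, -80], [0, 0, -108]]
    - [85, [488, -662, -80], [0, 0, -108]]
    - [85, [488, -662, -80], [0, 0, -108]]
  squeeze: 30

```text
time_s: 2.1
eef_pos: [612.3, -151.0, 151.4]
ee_rot: [-0.0, 0.873, 0.487, -0.0]
force: [0.4, 0.4, -0.2]
grip_width: 0.999
grip_force: 0.0
```

```bash
cat >> h.py <<'E'
def wr(name):
    i=camera_info("wrist");im,d=capture("wrist");P=pts("wrist",d,i);cv2.imwrite(f'pics/{name}.png',im)
    return im,d,P
def jars(im,d,P,z0=56):
    """all caps: centre by circle fit of top face, tape angle, dominant colour"""
    b=im.astype(int);z=P[...,2];top=(d>0)&(abs(z-z0)<5)
    red=(b[...,2]>110)&(b[...,1]<90)&(b[...,0]<90)&top
    n,l,s,_=cv2.connectedComponentsWithStats(top.astype(np.uint8))
    for k in range(1,n):
        p=P[l==k][:,:2]
        if s[k,4]<150 or max(np.ptp(p,axis=0))>65: continue
        (x,y),r=cv2.minEnclosingCircle(p.astype(np.float32)); t=P[red&(l==k)][:,:2]
        a=None
        if len(t)>5: v=np.linalg.svd(t-t.mean(0))[2][0];v*=np.sign(v@(t.mean(0)-[x,y]));a=round(float(np.degrees(np.arctan2(v[1],v[0]))),1)
        print(round(x,1),round(y,1),'r',round(r,1),'ang',a,'bgr',np.median(im[l==k],axis=0),np.round(np.median(z[l==k]),1))
E
python3 - <<'E'
from h import *
s=ctrl.sense();print(s['time_s'],s['eef_pos'],s['ee_rot'],s['joints'])
im,d,P=wr('w1');jars(im,d,P)
E
```

```text
2.1 [ 612.31397228 -150.96802801  151.42715459] [-2.19023575e-04  8.73281530e-01  4.87215882e-01 -7.24137290e-05] [-4.27265433e-01  6.10245325e-01  1.25926758e+00  1.49691650e-04
  1.27251837e+00  1.25689248e-01]
480.8 55.4 r 26.9 ang 179.8 bgr [194. 146. 244.] 56.0
515.4 -37.0 r 26.7 ang -78.9 bgr [220.  97.  21.] 56.1
611.4 -153.8 r 26.7 ang -122.2 bgr [130. 131. 141.] 56.0
504.6 -143.3 r 26.5 ang -112.5 bgr [36. 91. 13.] 56.0
```

View pics/w1.png

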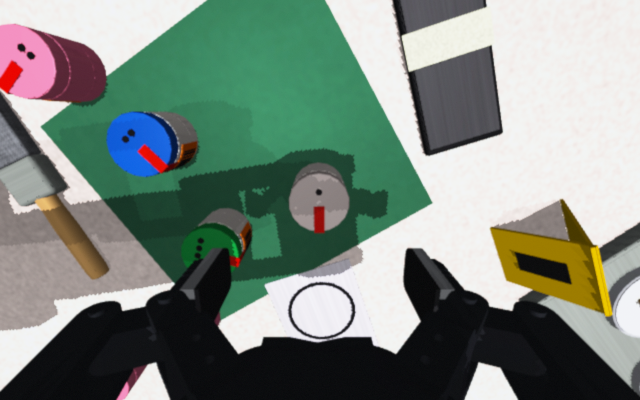

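The view shows jar 1 under the gripper at (320,200) with its tape pointing down-image, and the ring at (322,310). I'll grasp it and lift.

>>> apply_moves:
  targets:
    - [85, [-1, -2, -40], [0, 0, 0]]
    - [85, [-1, -2, -80], [0, 0, 0]]
    - [85, [-1, -2, -110], [0, 0, 0]]
    - [85, [-1, -2, -121], [0, 0, 0]]
    - [85, [-1, -2, -121], [0, 0, 0]]
    - [42, [-1, -2, -121], [0, 0, 0]]
    - [42, [-1, -2, -121], [0, 0, 0]]
    - [42, [-1, -2, -121], [0, 0, 0]]
    - [42, [-1, -2, -121], [0, 0, 0]]
    - [42, [-1, -2, -121], [0, 0, 0]]
    - [42, [-1, -2, -121], [0, 0, 0]]
    - [42, [-1, -2, -110], [0, 0, 0]]
    - [42, [-1, -2, -80], [0, 0, 0]]
    - [42, [-1, -2, -50], [0, 0, 0]]
    - [42, [-1, -2, -50], [0, 0, 0]]
  squeeze: 30

```text
time_s: 3.65
eef_pos: [613.8, -154.9, 106.9]
ee_rot: [0.004, 0.873, 0.487, 0.003]
force: [-0.3, -0.4, -0.0]
grip_width: 0.593
grip_force: 31.6
```

```bash
python3 - <<'E'
from h import *
s=ctrl.sense();print(s['time_s'],s['eef_pos'],s['ee_rot'],s['grip_width'],s['grip_force'])
im,d,P=wr('w2');g=cv2.cvtColor(im,cv2.COLOR_BGR2GRAY)
m=(d>0)&(abs(P[...,2])<4)&(g<60)&(np.hypot(P[...,0]-537,P[...,1]+280)<44)
p=P[m][:,:2];print(len(p),cv2.minEnclosingCircle(p.astype(np.float32)),cv2.fitEllipse(p.astype(np.float32)))
import scipy.optimize as so
r=so.least_squares(lambda q:np.hypot(*(p-q[:2]).T)-q[2],[537,-280,36],loss='soft_l1');print(r.x)
i0=np.load('top0.npz');P0=i0['P'];g0=cv2.cvtColor(i0['im'],cv2.COLOR_BGR2GRAY)
m=(abs(P0[...,2])<6)&(g0<100)&(np.hypot(P0[...,0]-537,P0[...,1]+280)<44);p=P0[m][:,:2];print(so.least_squares(lambda q:np.hypot(*(p-q[:2]).T)-q[2],[537,-280,36],loss='soft_l1').x)
E
```

```text
3.65 [ 613.77469496 -154.91687041  106.92579863] [0.00363006 0.87349306 0.48681583 0.00265243] 0.5931712824317671 31.619124468415976
106 ((538.4953002929688, -278.9489440917969), 38.22289276123047) ((537.484130859375, -281.2381591796875), (73.98297119140625, 74.405029296875), 92.1093978881836)
[ 537.5062993  -281.33156279   37.11595583]
[ 537.59391793 -280.07186749   37.04798261]
```

>>> apply_moves:
  targets:
    - [42, [-25, -42, 0], [0, 0, 7]]
    - [42, [-50, -85, 0], [0, 0, 14]]
    - [42, [-74, -127, 0], [0, 0, 20]]
    - [42, [-74, -127, 0], [0, 0, 20]]
    - [42, [-74, -127, 0], [0, 0, 20]]
    - [42, [-74, -127, -30], [0, 0, 20]]
    - [42, [-74, -127, -60], [0, 0, 20]]
    - [42, [-74, -127, -68], [0, 0, 20]]
    - [42, [-74, -127, -70], [0, 0, 20]]
    - [42, [-74, -127, -70], [0, 0, 20]]
    - [42, [-74, -127, -70], [0, 0, 20]]
    - [60, [-74, -127, -70], [0, 0, 20]]
    - [85, [-74, -127, -70], [0, 0, 20]]
    - [85, [-74, -127, -70], [0, 0, 20]]
    - [85, [-74, -127, -70], [0, 0, 20]]
    - [85, [-74, -127, -40], [0, 0, 20]]
    - [85, [-74, -127, 0], [0, 0, 20]]
    - [85, [-74, -127, 40], [0, 0, 20]]
    - [85, [-74, -127, 50], [0, 0, 20]]
    - [85, [-74, -127, 50], [0, 0, 20]]

```text
time_s: 5.7
eef_pos: [538.2, -281.4, 152.7]
ee_rot: [0.002, 0.776, 0.631, 0.0]
force: [0.6, 0.0, -0.6]
grip_width: 0.998
grip_force: 0.0
```

```bash
python3 - <<'E'
from h import *
s=ctrl.sense();print(s['time_s'],s['eef_pos'],s['ee_rot'],s['grip_width'],s['grip_force'])
im,d,P=wr('w3');jars(im,d,P)
im,d=capture('top');jars(im,d,pts('top',d));np.savez('top1',im=im,d=d,P=pts('top',d))
E
```

```text
5.7 [ 538.18678556 -281.41872023  152.68952248] [1.51307172e-03 7.75725281e-01 6.31068848e-01 3.27736585e-04] 0.9979392048864347 0.0
504.9 -143.6 r 26.5 ang -48.6 bgr [ 76. 178.  33.] 56.1
410.9 -210.4 r 26.8 ang -30.2 bgr [ 88.  65. 139.] 56.1
319.5 -204.2 r 27.2 ang 52.7 bgr [ 90.  66. 147.] 56.1
537.9 -280.1 r 26.6 ang -101.0 bgr [111. 112. 125.] 56.1
516.1 -36.3 r 26.0 ang -79.5 bgr [183. 119.  77.] 55.7
505.7 -143.1 r 26.5 ang -52.2 bgr [105. 164.  87.] 55.7
481.6 56.2 r 26.3 ang -174.7 bgr [168. 149. 187.] 55.6
```

View pics/w3.png

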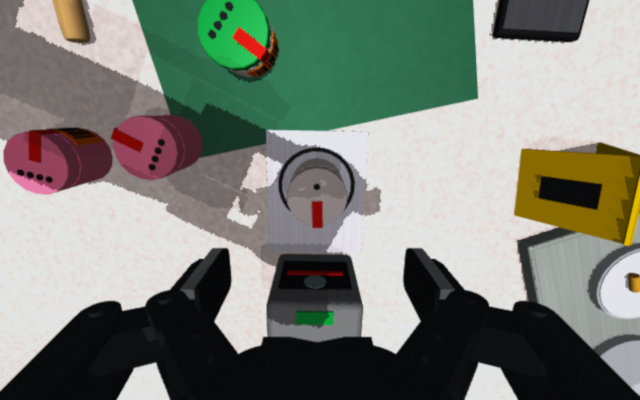

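>>> apply_moves:
  targets:
    - [85, [0, 1, 0], [0, 0, 0]]
    - [85, [0, 1, -30], [0, 0, 0]]
    - [85, [0, 1, -70], [0, 0, 0]]
    - [85, [0, 1, -110], [0, 0, 0]]
    - [85, [0, 1, -121], [0, 0, 0]]
    - [85, [0, 1, -121], [0, 0, 0]]
    - [42, [0, 1, -121], [0, 0, 0]]
    - [42, [0, 1, -121], [0, 0, 0]]
    - [42, [0, 1, -121], [0, 0, 0]]
    - [42, [0, 1, -121], [0, 0, 0]]
    - [42, [0, 1, -121], [0, 0, 0]]
    - [42, [0, 1, -100], [0, 0, 0]]
    - [42, [0, 1, -60], [0, 0, 0]]
    - [42, [0, 1, -20], [0, 0, 0]]
    - [42, [0, 1, 0], [0, 0, 0]]
    - [42, [4, 40, 0], [0, 0, 0]]
    - [42, [8, 80, 0], [0, 0, 3]]
    - [42, [12, 120, 0], [0, 0, 5]]
    - [42, [16, 160, 0], [0, 0, 7]]
    - [42, [20, 200, 0], [0, 0, 7]]

```text
time_s: 7.8
eef_pos: [557.8, -79.5, 152.5]
ee_rot: [0.001, 0.735, 0.678, 0.0]
force: [0.9, -0.7, -0.8]
grip_width: 0.599
grip_force: 31.6
```

>>> apply_moves:
  targets:
    - [42, [5, 45, 0], [0, 0, 0]]
    - [42, [10, 90, 0], [0, 0, 0]]
    - [42, [15, 135, 0], [0, 0, 0]]
    - [42, [20, 180, 0], [0, 0, 0]]
    - [42, [24, 225, 0], [0, 0, 0]]
    - [42, [28, 270, 0], [0, 0, 0]]
    - [42, [32, 310, 0], [0, 0, 0]]
    - [42, [36, 345, 0], [0, 0, 0]]
    - [42, [37, 355, 0], [0, 0, 0]]
    - [42, [37, 355, 0], [0, 0, 0]]
    - [42, [37, 355, 0], [0, 0, 0]]

```text
time_s: 8.9
eef_pos: [594.8, 273.0, 151.7]
ee_rot: [0.0, 0.736, 0.677, 0.0]
force: [0.3, 0.1, -0.4]
grip_width: 0.597
grip_force: 31.6
```

```bash
python3 - <<'E'
from h import *
s=ctrl.sense();print(s['time_s'],s['eef_pos'],s['ee_rot'],s['grip_width'],s['grip_force'])
im,d,P=wr('w4');np.savez('w4',im=im,d=d,P=P)
z=P[...,2];ok=d>0
# foam cross: tops z~26 inside case ; rim z~34
ax=np.radians(-5);X=np.array([np.cos(ax),np.sin(ax)]);Y=np.array([-X[1],X[0]])
c=P[...,:2]-[548.5,240];cx,cy=c@X,c@Y
for n,lo,hi in(('rim',31,38),('foam',23,29)):
    m=ok&(z>lo)&(z<hi)&(abs(cx)<120)&(abs(cy)<120)
    print(n,m.sum(),np.histogram(cx[m],bins=np.arange(-120,121,8))[0],np.histogram(cy[m],bins=np.arange(-120,121,8))[0])
E
```

```text
8.9 [594.82039657 272.98268206 151.6739475 ] [2.12108599e-04 7.35940249e-01 6.77046456e-01 3.81765939e-05] 0.5974765554880734 31.605119816958904
rim 7450 [  0   0   0 302 936 273 278 209 213 211 217 251 321 378 373 346 343 292
 254 198 190 216 206 265 293 498 387   0   0   0] [   0  175  112    0  137   17   12   37   40   43   45   42   48   51
   82   91   95   97   95  105  105  109  111  110  116 1314 1182 2011
  962  106]
foam 4289 [  0   0   0   0 548 179 171 167 167 161 157 170 196 249 425 470 150 114
 113 109 107 116 114 109 112 185   0   0   0   0] [   0    0  211    0   28   30   17   17   23   20   20   21   20   22
  303  386   86   84   89   93   86   95   92   99  953   33    0    0
   80 1381]
```

View pics/w4.png

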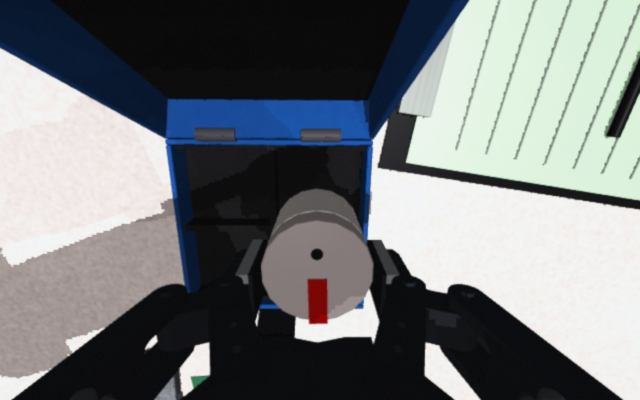

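Jar 1 is held at (317,255) over compartment 3, and the foam cross confirms the case centre. I'll lower and release it, then go to jar 2.

>>> apply_moves:
  targets:
    - [42, [0, 0, -40], [0, 0, 0]]
    - [42, [0, 0, -80], [0, 0, 0]]
    - [42, [0, 0, -105], [0, 0, 0]]
    - [42, [0, 0, -111], [0, 0, 0]]
    - [42, [0, 0, -114], [0, 0, 0]]
    - [42, [0, 0, -114], [0, 0, 0]]
    - [42, [0, 0, -114], [0, 0, 0]]
    - [66, [0, 0, -114], [0, 0, 0]]
    - [66, [0, 0, -114], [0, 0, 0]]
    - [66, [0, 0, -114], [0, 0, 0]]
    - [66, [0, 0, -90], [0, 0, 0]]
    - [66, [0, 0, -50], [0, 0, 0]]
    - [85, [0, 0, 0], [0, 0, 0]]
    - [85, [-9, -45, 0], [0, 0, 5]]
    - [85, [-20, -90, 0], [0, 0, 15]]
    - [85, [-32, -135, 0], [0, 0, 15]]
    - [85, [-44, -180, 0], [0, 0, 15]]
    - [85, [-55, -225, 0], [0, 0, 15]]
    - [85, [-67, -265, 0], [0, 0, 15]]
    - [85, [-79, -310, 0], [0, 0, 15]]

```text
time_s: 10.95
eef_pos: [515.0, -37.4, 151.6]
ee_rot: [0.0, 0.641, 0.768, 0.0]
force: [1.5, 0.1, -0.5]
grip_width: 0.99
grip_force: 0.0
```

```bash
cat > look.py <<'E'
from h import *
import sys
s=ctrl.sense();print(s['time_s'],s['eef_pos'],s['grip_width'])
n=sys.argv[1];im,d,P=wr('w'+n);jars(im,d,P);jars(im,d,P,62)
im,d=capture('top');P=pts('top',d);cv2.imwrite(f'pics/t{n}.png',im);np.savez('top'+n,im=im,d=d,P=P);print('top');jars(im,d,P);print('z62');jars(im,d,P,65)
E
python3 look.py 5
```

```text
10.95 [515.03999209 -37.35512167 151.59082631] 0.9902772641841223
480.5 55.7 r 26.3 ang -177.0 bgr [215. 173. 244.] 56.1
515.4 -37.0 r 26.5 ang -79.4 bgr [138.  57.  16.] 56.1
504.9 -142.9 r 26.5 ang -49.2 bgr [ 70. 169.  13.] 56.1
308.1 -193.4 r 20.9 ang 17.9 bgr [191. 144. 243.] 55.7
top
505.6 -142.9 r 26.3 ang -48.8 bgr [ 82. 126.  78.] 55.4
411.9 -209.4 r 26.1 ang 140.1 bgr [158. 139. 179.] 55.3
321.2 -202.6 r 26.3 ang 61.8 bgr [159. 140. 179.] 55.6
z62
582.3 271.1 r 26.5 ang -91.6 bgr [180. 184. 182.] 62.8
```

>>> apply_moves:
  targets:
    - [85, [0, -1, -40], [0, 0, 0]]
    - [85, [0, -1, -80], [0, 0, 0]]
    - [85, [0, -1, -110], [0, 0, 0]]
    - [85, [0, -1, -121], [0, 0, 0]]
    - [85, [0, -1, -121], [0, 0, 0]]
    - [42, [0, -1, -121], [0, 0, 0]]
    - [42, [0, -1, -121], [0, 0, 0]]
    - [42, [0, -1, -121], [0, 0, 0]]
    - [42, [0, -1, -121], [0, 0, 0]]
    - [42, [0, -1, -121], [0, 0, 0]]
    - [42, [0, -1, -100], [0, 0, 0]]
    - [42, [0, -1, -60], [0, 0, 0]]
    - [42, [0, -1, -20], [0, 0, 0]]
    - [42, [4, -45, -20], [0, 0, -5]]
    - [42, [8, -90, -20], [0, 0, -12]]
    - [42, [12, -135, -20], [0, 0, -18]]
    - [42, [16, -180, -20], [0, 0, -23]]
    - [42, [20, -225, -20], [0, 0, -23]]
    - [42, [22, -245, -20], [0, 0, -23]]
    - [42, [22, -245, -20], [0, 0, -23]]

```text
time_s: 13.05
eef_pos: [537.5, -283.7, 131.8]
ee_rot: [0.001, 0.782, 0.623, 0.0]
force: [0.3, 0.6, -1.0]
grip_width: 0.596
grip_force: 31.7
```

>>> apply_moves:
  targets:
    - [42, [0, 0, 0], [0, 0, 0]]
    - [42, [0, 0, -40], [0, 0, 0]]
    - [42, [0, 0, -80], [0, 0, 0]]
    - [42, [0, 0, -98], [0, 0, 0]]
    - [42, [0, 0, -100], [0, 0, 0]]
    - [42, [0, 0, -100], [0, 0, 0]]
    - [42, [0, 0, -100], [0, 0, 0]]
    - [60, [0, 0, -100], [0, 0, 0]]
    - [85, [0, 0, -100], [0, 0, 0]]
    - [85, [0, 0, -100], [0, 0, 0]]
    - [85, [0, 0, -100], [0, 0, 0]]
    - [85, [0, 0, -60], [0, 0, 0]]
    - [85, [0, 0, -20], [0, 0, 0]]
    - [85, [0, 0, 20], [0, 0, 0]]
    - [85, [0, 0, 20], [0, 0, 0]]
    - [85, [0, 0, 20], [0, 0, 0]]
    - [85, [0, 0, 20], [0, 0, 0]]

```text
time_s: 14.75
eef_pos: [537.2, -280.7, 150.0]
ee_rot: [-0.001, 0.781, 0.624, -0.0]
force: [0.3, -0.5, -0.0]
grip_width: 0.996
grip_force: 0.0
```

```bash
python3 look.py 6
```

```text
14.75 [ 537.21566812 -280.67628355  149.96840501] 0.9959292624945705
504.5 -144.1 r 26.5 ang -49.0 bgr [ 77. 180.  33.] 56.1
411.4 -209.9 r 26.7 ang -32.1 bgr [ 90.  67. 141.] 56.1
320.0 -203.8 r 26.9 ang 59.1 bgr [ 92.  67. 150.] 56.1
538.0 -279.5 r 26.4 ang -102.9 bgr [108.  46.  14.] 56.1
top
505.8 -143.2 r 26.7 ang -49.7 bgr [105. 163.  86.] 55.7
481.4 56.4 r 25.9 ang -164.6 bgr [167. 148. 186.] 55.9
z62
583.0 270.8 r 26.8 ang -92.9 bgr [188. 191. 188.] 62.6
```

>>> apply_moves:
  targets:
    - [85, [0, 1, 0], [0, 0, 0]]
    - [85, [0, 1, 0], [0, 0, 0]]
    - [85, [0, 1, -40], [0, 0, 0]]
    - [85, [0, 1, -80], [0, 0, 0]]
    - [85, [0, 1, -110], [0, 0, 0]]
    - [85, [0, 1, -121], [0, 0, 0]]
    - [85, [0, 1, -121], [0, 0, 0]]
    - [42, [0, 1, -121], [0, 0, 0]]
    - [42, [0, 1, -121], [0, 0, 0]]
    - [42, [0, 1, -121], [0, 0, 0]]
    - [42, [0, 1, -121], [0, 0, 0]]
    - [42, [0, 1, -121], [0, 0, 0]]
    - [42, [0, 1, -100], [0, 0, 0]]
    - [42, [0, 1, -60], [0, 0, 0]]
    - [42, [0, 1, -20], [0, 0, 0]]
    - [42, [0, 1, 0], [0, 0, 0]]
    - [42, [-4, 45, 0], [0, 0, 4]]
    - [42, [-8, 90, 0], [0, 0, 8]]
    - [42, [-12, 135, 0], [0, 0, 8]]
    - [42, [-16, 180, 0], [0, 0, 8]]

```text
time_s: 16.85
eef_pos: [521.4, -99.5, 152.2]
ee_rot: [0.001, 0.736, 0.677, 0.0]
force: [0.6, 0.2, -1.3]
grip_width: 0.594
grip_force: 31.8
```

>>> apply_moves:
  targets:
    - [42, [-4, 45, 0], [0, 0, 0]]
    - [42, [-8, 90, 0], [0, 0, 0]]
    - [42, [-12, 135, 0], [0, 0, 0]]
    - [42, [-16, 180, 0], [0, 0, 0]]
    - [42, [-19, 225, 0], [0, 0, 0]]
    - [42, [-22, 265, 0], [0, 0, 0]]
    - [42, [-24, 300, 0], [0, 0, 0]]
    - [42, [-24, 308, 0], [0, 0, 0]]
    - [42, [-24, 308, 0], [0, 0, 0]]
    - [42, [-24, 308, 0], [0, 0, 0]]
    - [42, [-24, 308, -40], [0, 0, 0]]
    - [42, [-24, 308, -80], [0, 0, 0]]
    - [42, [-24, 308, -105], [0, 0, 0]]
    - [42, [-24, 308, -111], [0, 0, 0]]
    - [42, [-24, 308, -114], [0, 0, 0]]
    - [42, [-24, 308, -114], [0, 0, 0]]
    - [42, [-24, 308, -114], [0, 0, 0]]

```text
time_s: 18.55
eef_pos: [498.7, 206.5, 38.6]
ee_rot: [0.001, 0.736, 0.677, 0.001]
force: [-1.0, -0.0, -1.0]
grip_width: 0.594
grip_force: 31.8
```

```bash
python3 -c "
from h import *
s=ctrl.sense();print(s['time_s'],s['eef_pos'],s['ee_rot'],s['grip_width'],s['force'],s['grip_force'])"
```

```text
18.55 [498.6530885  206.54844646  38.56286822] [6.35476672e-04 7.36030298e-01 6.76947574e-01 9.88999643e-04] 0.5941795000394814 [-1.0040646  -0.01509866 -1.00188303] 31.81833202019334
```

>>> apply_moves:
  targets:
    - [42, [0, 0, -1], [0, 0, 0]]
    - [42, [0, 0, -1], [0, 0, 0]]
    - [63, [0, 0, -1], [0, 0, 0]]
    - [63, [0, 0, -1], [0, 0, 0]]
    - [63, [0, 0, -1], [0, 0, 0]]
    - [63, [0, 0, 30], [0, 0, 0]]
    - [63, [0, 0, 70], [0, 0, 0]]
    - [85, [0, 0, 114], [0, 0, 0]]
    - [85, [1, -45, 114], [0, 0, 8]]
    - [85, [2, -90, 114], [0, 0, 16]]
    - [85, [3, -135, 114], [0, 0, 24]]
    - [85, [4, -180, 114], [0, 0, 32]]
    - [85, [5, -225, 114], [0, 0, 40]]
    - [85, [6, -270, 114], [0, 0, 46]]
    - [85, [7, -315, 114], [0, 0, 46]]
    - [85, [7, -350, 114], [0, 0, 46]]
    - [85, [7, -350, 114], [0, 0, 46]]
    - [85, [7, -350, 114], [0, 0, 46]]

```text
time_s: 20.35
eef_pos: [504.5, -143.3, 151.1]
ee_rot: [-0.0, 0.413, 0.911, 0.0]
force: [0.4, -0.0, -0.5]
grip_width: 0.999
grip_force: 0.0
```

```bash
python3 look.py 7
```

```text
20.35 [ 504.51383342 -143.29164322  151.08624308] 0.9985678705068871
491.6 41.8 r 19.0 ang -154.9 bgr [202. 156. 244.] 55.8
319.7 -203.4 r 27.0 ang 61.9 bgr [196. 148. 244.] 56.0
411.3 -210.2 r 26.6 ang 168.2 bgr [178. 134. 239.] 56.1
504.8 -143.7 r 26.4 ang -48.9 bgr [ 43. 109.  16.] 56.1
top
481.4 55.7 r 26.4 ang -176.4 bgr [161. 142. 180.] 56.1
411.7 -209.2 r 26.1 ang 141.5 bgr [158. 139. 179.] 55.7
321.2 -203.0 r 26.2 ang 61.6 bgr [159. 141. 179.] 55.4
z62
582.7 270.7 r 26.5 ang -93.3 bgr [181. 184. 182.] 62.6
499.7 208.2 r 25.8 ang -95.5 bgr [171. 106.  65.] 62.6
```

>>> apply_moves:
  targets:
    - [85, [0, -1, -40], [0, 0, 0]]
    - [85, [0, -1, -80], [0, 0, 0]]
    - [85, [0, -1, -110], [0, 0, 0]]
    - [85, [0, -1, -121], [0, 0, 0]]
    - [85, [0, -1, -121], [0, 0, 0]]
    - [42, [0, -1, -121], [0, 0, 0]]
    - [42, [0, -1, -121], [0, 0, 0]]
    - [42, [0, -1, -121], [0, 0, 0]]
    - [42, [0, -1, -121], [0, 0, 0]]
    - [42, [0, -1, -121], [0, 0, 0]]
    - [42, [0, -1, -100], [0, 0, 0]]
    - [42, [0, -1, -60], [0, 0, 0]]
    - [42, [0, -1, -20], [0, 0, -8]]
    - [42, [10, -45, -20], [0, 0, -16]]
    - [42, [20, -90, -20], [0, 0, -24]]
    - [42, [33, -138, -20], [0, 0, -32]]
    - [42, [33, -138, -20], [0, 0, -40]]
    - [42, [33, -138, -20], [0, 0, -48]]
    - [42, [33, -138, -20], [0, 0, -54]]
    - [42, [33, -138, -20], [0, 0, -54]]

```text
time_s: 22.45
eef_pos: [537.8, -281.2, 132.0]
ee_rot: [0.0, 0.781, 0.624, 0.0]
force: [0.1, 0.1, -0.6]
grip_width: 0.596
grip_force: 31.9
```

>>> apply_moves:
  targets:
    - [42, [0, 0, 0], [0, 0, 0]]
    - [42, [0, 0, -40], [0, 0, 0]]
    - [42, [0, 0, -80], [0, 0, 0]]
    - [42, [0, 0, -98], [0, 0, 0]]
    - [42, [0, 0, -100], [0, 0, 0]]
    - [42, [0, 0, -100], [0, 0, 0]]
    - [42, [0, 0, -100], [0, 0, 0]]
    - [60, [0, 0, -100], [0, 0, 0]]
    - [85, [0, 0, -100], [0, 0, 0]]
    - [85, [0, 0, -100], [0, 0, 0]]
    - [85, [0, 0, -100], [0, 0, 0]]
    - [85, [0, 0, -60], [0, 0, 0]]
    - [85, [0, 0, -20], [0, 0, 0]]
    - [85, [0, 0, 20], [0, 0, 0]]
    - [85, [0, 0, 20], [0, 0, 0]]
    - [85, [0, 0, 20], [0, 0, 0]]
    - [85, [0, 0, 20], [0, 0, 0]]

```text
time_s: 24.15
eef_pos: [537.2, -280.6, 149.9]
ee_rot: [-0.001, 0.781, 0.624, -0.0]
force: [0.2, -0.5, -0.0]
grip_width: 0.996
grip_force: 0.0
```

```bash
python3 look.py 8
```

```text
24.15 [ 537.20108589 -280.63429317  149.9478381 ] 0.9957855079917041
411.2 -210.0 r 26.7 ang -31.7 bgr [ 89.5  67.  140. ] 56.1
319.9 -203.9 r 27.0 ang 56.8 bgr [ 91.  66. 148.] 56.1
538.2 -279.4 r 26.2 ang -103.5 bgr [35. 83. 14.] 56.1
top
481.7 55.9 r 26.1 ang -173.1 bgr [167. 148. 186.] 55.7
z62
582.2 270.1 r 27.0 ang -94.6 bgr [187. 190. 188.] 62.8
498.9 207.7 r 26.3 ang -97.9 bgr [177. 112.  69.] 62.5
```

>>> apply_moves:
  targets:
    - [85, [0, 1, 0], [0, 0, 0]]
    - [85, [0, 1, 0], [0, 0, 0]]
    - [85, [0, 1, -40], [0, 0, 0]]
    - [85, [0, 1, -80], [0, 0, 0]]
    - [85, [0, 1, -110], [0, 0, 0]]
    - [85, [0, 1, -121], [0, 0, 0]]
    - [85, [0, 1, -121], [0, 0, 0]]
    - [42, [0, 1, -121], [0, 0, 0]]
    - [42, [0, 1, -121], [0, 0, 0]]
    - [42, [0, 1, -121], [0, 0, 0]]
    - [42, [0, 1, -121], [0, 0, 0]]
    - [42, [0, 1, -121], [0, 0, 0]]
    - [42, [0, 1, -100], [0, 0, 0]]
    - [42, [0, 1, -60], [0, 0, 0]]
    - [42, [0, 1, -20], [0, 0, 0]]
    - [42, [0, 1, 0], [0, 0, 0]]
    - [42, [5, 45, 0], [0, 0, 4]]
    - [42, [10, 90, 0], [0, 0, 8]]
    - [42, [15, 135, 0], [0, 0, 8]]
    - [42, [20, 180, 0], [0, 0, 8]]

```text
time_s: 26.25
eef_pos: [557.8, -99.4, 152.3]
ee_rot: [0.001, 0.736, 0.677, 0.0]
force: [0.5, 0.1, -0.6]
grip_width: 0.598
grip_force: 31.9
```

>>> apply_moves:
  targets:
    - [42, [5, 45, 0], [0, 0, 0]]
    - [42, [10, 90, 0], [0, 0, 0]]
    - [42, [15, 135, 0], [0, 0, 0]]
    - [42, [20, 180, 0], [0, 0, 0]]
    - [42, [25, 225, 0], [0, 0, 0]]
    - [42, [29, 265, 0], [0, 0, 0]]
    - [42, [33, 295, 0], [0, 0, 0]]
    - [42, [33, 300, 0], [0, 0, 0]]
    - [42, [33, 300, 0], [0, 0, 0]]
    - [42, [33, 300, 0], [0, 0, 0]]
    - [42, [33, 300, -40], [0, 0, 0]]
    - [42, [33, 300, -80], [0, 0, 0]]
    - [42, [33, 300, -105], [0, 0, 0]]
    - [42, [33, 300, -111], [0, 0, 0]]
    - [42, [33, 300, -115], [0, 0, 0]]
    - [42, [33, 300, -115], [0, 0, 0]]
    - [42, [33, 300, -115], [0, 0, 0]]

```text
time_s: 27.95
eef_pos: [591.5, 198.1, 38.1]
ee_rot: [0.001, 0.736, 0.677, 0.001]
force: [-2.4, -2.3, 6.4]
grip_width: 0.589
grip_force: 32.5
```

>>> apply_moves:
  targets:
    - [63, [0, 0, 0], [0, 0, 0]]
    - [63, [0, 0, 0], [0, 0, 0]]
    - [63, [0, 0, 0], [0, 0, 0]]
    - [63, [0, 0, 30], [0, 0, 0]]
    - [63, [0, 0, 70], [0, 0, 0]]
    - [63, [0, 0, 120], [0, 0, 0]]
    - [63, [-60, -50, 120], [0, 0, 0]]
    - [0, [-100, -100, 120], [0, 0, 0]]
    - [0, [-140, -150, 120], [0, 0, 0]]
    - [0, [-140, -200, 120], [0, 0, 0]]
    - [0, [-140, -200, 120], [0, 0, 0]]
    - [0, [-140, -200, 120], [0, 0, 0]]

```text
time_s: 29.15
eef_pos: [449.4, -5.0, 156.6]
ee_rot: [0.0, 0.738, 0.675, -0.0]
force: [1.0, -0.1, -0.0]
grip_width: 0.006
grip_force: 0.0
```

```bash
python3 look.py 9; python3 - <<'E'
from h import *
im,d=capture('side');P=pts('side',d);cv2.imwrite('pics/s9.png',im);np.savez('side9',im=im,d=d,P=P)
T=np.load('top9.npz')
ax=np.radians(-5);X=np.array([np.cos(ax),np.sin(ax)]);Y=np.array([-X[1],X[0]])
for n,(D,Q) in dict(top=(T['d'],T['P']),side=(d,P)).items():
    c=Q[...,:2]-[548.5,240];cx,cy,z=c@X,c@Y,Q[...,2]
    for a in(-60,0,60):
        m=(D>0)&(abs(cx-a)<15)&(cy>70)&(cy<230)&(z>30)
        b=np.c_[cy[m],z[m]];print(n,a,m.sum(),'highest',np.round(b[b[:,1].argmax()]),'far',np.round(b[b[:,0].argmax()]))
        v=cv2.fitLine(b.astype(np.float32),cv2.DIST_HUBER,0,.01,.01).ravel();print(v)
    m=(D>0)&(abs(cx)<14)&(cy>-135)&(cy<-95)&(z>15);b=np.c_[cy[m],z[m]];print('latch',b[b[:,1].argmax()] if len(b) else None, b[b[:,0].argmin()] if len(b) else None)
E
```

```text
29.15 [449.43381619  -4.973796   156.58930509] 0.0057501909700907496
480.3 56.0 r 26.2 ang -166.7 bgr [218. 175. 241.] 56.1
top
411.9 -209.1 r 26.2 ang 139.9 bgr [158.  139.5 179. ] 55.4
321.5 -203.2 r 26.5 ang 61.9 bgr [159. 140. 179.] 55.4
z62
592.0 199.8 r 26.2 ang -94.0 bgr [ 93. 150.  75.] 62.5
581.9 270.9 r 26.1 ang -94.9 bgr [180. 184. 182.] 62.4
499.3 208.3 r 25.8 ang -92.4 bgr [171. 106.  65.] 62.5
top -60 843 highest [148. 198.] far [185. 180.]
[  0.34606358   0.9382111  145.4062      99.95827   ]
top 0 828 highest [145. 202.] far [184. 180.]
[  0.34333682   0.9392123  144.43082     97.87443   ]
top 60 816 highest [148. 198.] far [186. 176.]
[  0.34722874   0.9377805  144.23314     98.3128    ]
latch [-111.99011713   55.5370158 ] [-116.06064618   49.1448771 ]
side -60 533 highest [153. 198.] far [184. 183.]
[  0.43834502   0.8988068  139.2006     135.29031   ]
side 0 549 highest [155. 199.] far [184. 185.]
[  0.40171072   0.9157666  138.65837    130.39806   ]
side 60 524 highest [148. 198.] far [183. 183.]
[  0.4000768   0.9164816 138.70404   129.85301  ]
latch [-110.32796857   55.56953588] [-116.41815372   50.41869   ]
```

View pics/s9.png

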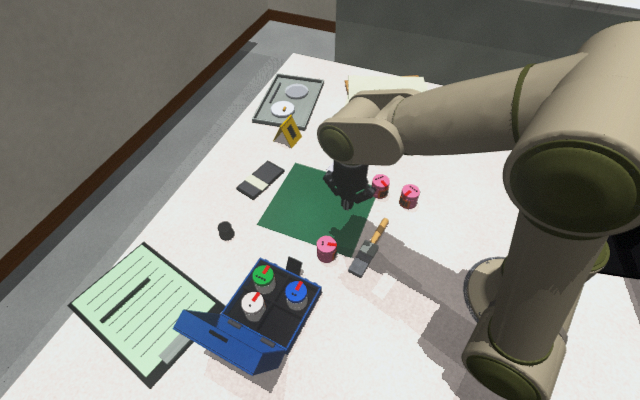

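The picture shows all three jars upright in the case, with green at (262,275), blue at (296,292) and white at (254,303). The lid is at about 1.92 rad. Next I'll plan the arc for pushing it shut.

```bash
python3 - <<'E'
import numpy as np
B=np.array([508.7,243.5]);S=None
for t in list(range(110,0,-6))+[3,0]:
    r=np.radians(t);n=np.array([np.sin(r),np.cos(r)]);u=np.array([-np.cos(r),np.sin(r)]);h=np.array([86,34])
    c=h+172*u+40*n
    p=c+[11,-25] if t>90 else h+147*u+40*n+[11,0]
    w=np.array([*(B+p[0]*np.array([.087,.996])),p[1]]); S=w if S is None else S
    print(t,np.round(w),np.round(w-S))
E
```

```text
110 [526. 436. 157.] [0. 0. 0.]
104 [524. 420. 166.] [ -1. -16.   9.]
98 [523. 403. 174.] [ -3. -33.  17.]
92 [521. 386. 179.] [ -4. -50.  23.]
86 [520. 370. 183.] [ -6. -66.  26.]
80 [518. 354. 186.] [ -7. -82.  29.]
74 [517. 338. 186.] [ -9. -98.  29.]
68 [516. 322. 185.] [ -10. -114.   28.]
62 [514. 307. 183.] [ -11. -130.   26.]
56 [513. 291. 178.] [ -13. -145.   21.]
50 [512. 277. 172.] [ -14. -160.   15.]
44 [510. 262. 165.] [ -15. -174.    8.]
38 [509. 249. 156.] [ -16. -187.   -1.]
32 [508. 237. 146.] [ -17. -199.  -11.]
26 [507. 226. 134.] [ -18. -210.  -23.]
20 [506. 216. 122.] [ -19. -220.  -35.]
14 [506. 208. 108.] [ -20. -228.  -49.]
8 [505. 201.  94.] [ -21. -235.  -63.]
2 [504. 195.  79.] [ -21. -241.  -78.]
3 [505. 196.  82.] [ -21. -240.  -75.]
0 [504. 194.  74.] [ -21. -242.  -83.]
```

>>> apply_moves:
  targets:
    - [0, [-20, 40, 0], [0, 0, 0]]
    - [0, [-40, 80, 0], [0, 0, 0]]
    - [0, [-50, 125, 0], [0, 0, 0]]
    - [0, [-50, 170, 0], [0, 0, 0]]
    - [0, [-50, 215, 0], [0, 0, 0]]
    - [0, [-50, 260, 0], [0, 0, 0]]
    - [0, [-50, 305, 0], [0, 0, 0]]
    - [0, [-50, 350, 0], [0, 0, 0]]
    - [0, [-50, 395, 0], [0, 0, 0]]
    - [0, [-50, 440, 0], [0, 0, 0]]
    - [0, [-40, 465, 0], [0, 0, 0]]
    - [0, [0, 465, 0], [0, 0, 0]]
    - [0, [40, 462, 0], [0, 0, 0]]
    - [0, [77, 460, 0], [0, 0, 0]]
    - [0, [77, 460, 0], [0, 0, 0]]
    - [0, [77, 460, 0], [0, 0, 0]]
    - [0, [77, 460, 0], [0, 0, 0]]

```text
time_s: 31.0
eef_pos: [526.2, 460.3, 156.1]
ee_rot: [-0.0, 0.735, 0.678, -0.0]
force: [-0.5, -0.1, 0.8]
grip_width: 0.001
grip_force: 0.0
```

```bash
python3 -c "
from h import *
s=ctrl.sense();print(s['time_s'],s['eef_pos'],s['ee_rot'],s['joints'],s['force'])
im,d,P=wr('w10');im,d=capture('side');cv2.imwrite('pics/s10.png',im)"
```

```text
31.0 [526.1731376  460.27817982 156.08432414] [-1.75744711e-04  7.35010376e-01  6.78055776e-01 -2.84236906e-04] [5.51471652e-01 7.66485070e-01 9.75326314e-01 2.38986719e-04
 1.40040676e+00 6.31998815e-01] [-0.51416206 -0.08379772  0.82602232]
```

View pics/s10.png

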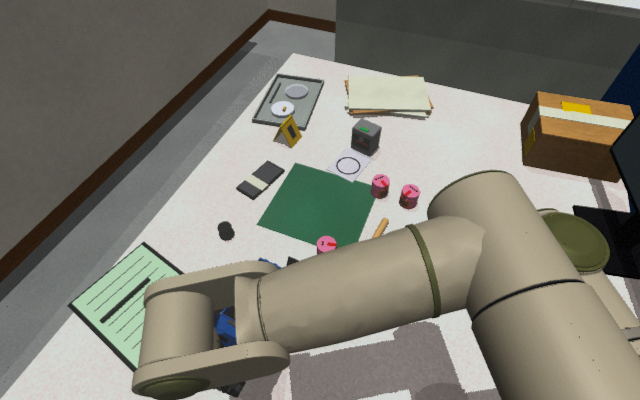

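The arm now hides the case at (240,320), and the gripper is behind the lid. I'll push the first part of the arc.

>>> apply_moves:
  targets:
    - [0, [-1, -10, 0], [0, 0, 0]]
    - [0, [-2, -24, 1], [0, 0, 0]]
    - [0, [-3, -40, 9], [0, 0, 0]]
    - [0, [-5, -57, 17], [0, 0, 0]]
    - [0, [-6, -74, 23], [0, 0, 0]]
    - [0, [-8, -90, 26], [0, 0, 0]]
    - [0, [-9, -106, 28], [0, 0, 0]]
    - [0, [-11, -122, 28], [0, 0, 0]]

```text
time_s: 31.9
eef_pos: [516.2, 337.5, 185.7]
ee_rot: [0.0, 0.735, 0.678, 0.002]
force: [1.3, 1.6, 2.7]
grip_width: 0.0
grip_force: 1.4
```

```bash
cat > lid.py <<'E'
from h import *
import sys
s=ctrl.sense();print(s['time_s'],s['eef_pos'],s['force'])
ax=np.radians(-5);X=np.array([np.cos(ax),np.sin(ax)]);Y=np.array([-X[1],X[0]])
for n in('top','side'):
    im,d=capture(n);Q=pts(n,d);cv2.imwrite(f'pics/{n[0]}{sys.argv[1]}.png',im)
    c=Q[...,:2]-[548.5,240];cx,cy,z=c@X,c@Y,Q[...,2];b=im.astype(int)
    blue=(b[...,0]>b[...,2]+25)&(d>0)&(abs(cx)<95)&(cy>-100)&(cy<240)&(z>20)&(z<230)
    for a in(-75,75):
        m=blue&(abs(cx-a)<16)
        if m.sum()>20: print(n,a,m.sum(),'hi',np.round([cy[m][z[m].argmax()],z[m].max()]),'miny',np.round([cy[m].min(),np.median(z[m])]))
E
python3 lid.py 11
```

```text
31.9 [516.23784788 337.50203741 185.71279457] [1.28850811 1.60156487 2.66917768]
top -75 720 hi [ 76. 213.] miny [-89.  95.]
top 75 569 hi [ 75. 214.] miny [-89. 118.]
side -75 662 hi [ 76. 212.] miny [-77. 147.]
side 75 344 hi [ 93. 156.] miny [ 91. 104.]
```

>>> apply_moves:
  targets:
    - [0, [-1, -16, -1], [0, 0, 0]]
    - [0, [-2, -32, -3], [0, 0, 0]]
    - [0, [-4, -47, -8], [0, 0, 0]]
    - [0, [-5, -62, -14], [0, 0, 0]]
    - [0, [-6, -76, -21], [0, 0, 0]]
    - [0, [-7, -89, -30], [0, 0, 0]]
    - [0, [-8, -101, -40], [0, 0, 0]]
    - [0, [-9, -112, -52], [0, 0, 0]]
    - [0, [-10, -122, -64], [0, 0, 0]]
    - [0, [-11, -130, -78], [0, 0, 0]]
    - [0, [-12, -137, -92], [0, 0, 0]]

```text
time_s: 33.1
eef_pos: [504.8, 200.5, 92.1]
ee_rot: [0.0, 0.735, 0.678, 0.0]
force: [0.8, 0.2, 1.2]
grip_width: -0.004
grip_force: 0.4
```

>>> apply_moves:
  targets:
    - [0, [0, -4, -10], [0, 0, 0]]
    - [0, [0, -6, -16], [0, 0, 0]]
    - [0, [0, -7, -20], [0, 0, 0]]
    - [0, [0, -7, -22], [0, 0, 0]]

```text
time_s: 33.5
eef_pos: [504.8, 193.8, 73.6]
ee_rot: [0.0, 0.735, 0.678, 0.0]
force: [-20.3, -1.9, 47.3]
grip_width: -0.001
grip_force: 23.9
```

```bash
python3 lid.py 12
```

```text
33.5 [504.76437226 193.81204995  73.57260603] [-20.28688952  -1.89408172  47.26694549]
top -75 130 hi [-76.  78.] miny [-89.  72.]
top 75 813 hi [45. 81.] miny [-89.  75.]
side -75 997 hi [31. 82.] miny [-84.  76.]
side 75 902 hi [79. 81.] miny [-84.  76.]
```

>>> apply_moves:
  targets:
    - [0, [0, 0, 5], [0, 0, 0]]
    - [0, [0, 0, 40], [0, 0, 0]]
    - [0, [0, 0, 60], [0, 0, 0]]
    - [0, [10, -40, 60], [0, 0, 0]]
    - [0, [20, -75, 60], [0, 0, 0]]
    - [0, [31, -106, 60], [0, 0, 0]]
    - [0, [31, -106, 60], [0, 0, 0]]
    - [0, [31, -106, 60], [0, 0, 0]]
    - [0, [31, -106, 60], [0, 0, 0]]

```text
time_s: 34.5
eef_pos: [535.5, 88.0, 130.3]
ee_rot: [-0.0, 0.735, 0.678, 0.0]
force: [-0.6, 0.1, 0.1]
grip_width: 0.002
grip_force: 0.0
```

```bash
cat > lt.py <<'E'
from h import *
s=ctrl.sense();print(s['time_s'],s['eef_pos'],s['force'])
ax=np.radians(-5);X=np.array([np.cos(ax),np.sin(ax)]);Y=np.array([-X[1],X[0]])
for n in('top','side'):
    im,d=capture(n);Q=pts(n,d);c=Q[...,:2]-[548.5,240];cx,cy,z=c@X,c@Y,Q[...,2];b=im.astype(int)
    m=(b[...,0]>b[...,2]+25)&(d>0)&(abs(cx)<86)&(abs(cy)<80)&(z>60)&(z<100)
    A=np.c_[cx[m],cy[m],np.ones(m.sum())];print(n,'lid plane',m.sum(),np.linalg.lstsq(A,z[m],rcond=None)[0])
    m=(d>0)&(abs(cx)<17)&(cy>-135)&(cy<-92)&(z>18)&(z<70)&(b.max(-1)<70);print('latch',m.sum())
    if m.sum()>5:
        q=np.c_[cy[m],z[m]]; print(np.round(q[q[:,1].argsort()[-4:]],0).tolist(), 'slope',cv2.fitLine(q.astype(np.float32),cv2.DIST_HUBER,0,.01,.01).ravel())
E
python3 lt.py
```

```text
34.5 [535.45992547  87.97232851 130.31973633] [-0.57828884  0.08013897  0.14732033]
top lid plane 1662 [-1.74201191e-03 -2.97071314e-03  7.45172689e+01]
latch 0
side lid plane 3683 [ 8.00223833e-04 -1.76658396e-04  7.61161651e+01]
latch 78
[[-111.0, 54.0], [-111.0, 54.0], [-109.0, 54.0], [-109.0, 54.0]] slope [   0.38149872   -0.9243694  -108.477066     45.45358   ]
```

>>> apply_moves:
  targets:
    - [0, [0, 0, -40], [0, 0, 0]]
    - [0, [0, 0, -75], [0, 0, 0]]
    - [0, [0, 0, -86], [0, 0, 0]]
    - [0, [0, 0, -86], [0, 0, 0]]
    - [0, [1, 12, -86], [0, 0, 0]]
    - [0, [1, 20, -86], [0, 0, 0]]
    - [0, [2, 27, -86], [0, 0, 0]]
    - [0, [2, 32, -86], [0, 0, 0]]
    - [0, [3, 37, -86], [0, 0, 0]]
    - [0, [3, 40, -86], [0, 0, 0]]

```text
time_s: 35.6
eef_pos: [540.0, 127.2, 46.7]
ee_rot: [0.002, 0.736, 0.677, 0.001]
force: [0.3, -1.7, 0.9]
grip_width: -0.001
grip_force: 0.8
```

```bash
python3 lt.py
```

```text
35.6 [540.03233633 127.21383135  46.72116438] [ 0.29036978 -1.66359819  0.88142632]
top lid plane 1325 [-2.63438865e-03 -5.22776312e-03  7.46756558e+01]
latch 0
side lid plane 3700 [ 7.43523541e-04 -4.88189059e-04  7.61164340e+01]
latch 55
[[-101.0, 67.0], [-108.0, 68.0], [-102.0, 68.0], [-102.0, 69.0]] slope [   0.62693053   -0.7790752  -100.61865      58.83912   ]
```

Contact is light so far, so I'll keep pushing in small steps.

>>> apply_moves:
  targets:
    - [0, [0, 3, 0], [0, 0, 0]]
    - [0, [0, 5, 0], [0, 0, 0]]
    - [0, [0, 5, 0], [0, 0, 0]]

```text
time_s: 36.0
eef_pos: [538.6, 132.4, 44.2]
ee_rot: [-0.0, 0.736, 0.677, -0.0]
force: [0.4, 0.4, -0.0]
grip_width: -0.002
grip_force: 0.0
```

>>> apply_moves:
  targets:
    - [0, [0, 2, 0], [0, 0, 0]]
    - [0, [0, 3, 0], [0, 0, 0]]
    - [0, [0, 3, 0], [0, 0, 0]]

```text
time_s: 36.3
eef_pos: [538.7, 133.1, 44.2]
ee_rot: [0.001, 0.736, 0.677, -0.002]
force: [-1.1, -13.6, 2.0]
grip_width: 0.004
grip_force: 6.7
```

>>> apply_moves:
  targets:
    - [0, [0, 1, 0], [0, 0, 0]]
    - [0, [0, 2, 0], [0, 0, 0]]
    - [0, [0, 2, 0], [0, 0, 0]]

```text
time_s: 36.6
eef_pos: [538.7, 133.5, 44.2]
ee_rot: [0.002, 0.736, 0.677, -0.003]
force: [-1.7, -22.7, 3.2]
grip_width: 0.0
grip_force: 11.6
```

>>> apply_moves:
  targets:
    - [0, [0, -20, 0], [0, 0, 0]]
    - [0, [0, -45, 0], [0, 0, 0]]
    - [0, [0, -45, 50], [0, 0, 0]]
    - [0, [0, -45, 100], [0, 0, 0]]
    - [0, [-60, -85, 100], [0, 0, 0]]
    - [0, [-110, -105, 100], [0, 0, 0]]
    - [0, [-120, -145, 100], [0, 0, 0]]
    - [0, [-120, -185, 100], [0, 0, 0]]
    - [0, [-120, -185, 100], [0, 0, 0]]
    - [0, [-120, -185, 100], [0, 0, 0]]

```text
time_s: 37.6
eef_pos: [418.6, -48.7, 144.3]
ee_rot: [-0.0, 0.737, 0.676, 0.0]
force: [-0.6, 0.3, -0.7]
grip_width: -0.002
grip_force: 0.0
```

```bash
python3 lt.py; python3 - <<'E'
from h import *
im,d=capture('side');cv2.imwrite('pics/s13.png',im);cv2.imwrite('pics/c13.png',cv2.resize(im[220:390,180:360],None,fx=3.3,fy=3.3,interpolation=cv2.INTER_CUBIC))
E
```

```text
37.6 [418.58339544 -48.66837221 144.31794863] [-0.55602623  0.32727911 -0.69998364]
top lid plane 3608 [2.10500721e-04 2.53568706e-04 7.42980588e+01]
latch 60
[[-97.0, 56.0], [-96.0, 57.0], [-95.0, 58.0], [-95.0, 58.0]] slope [ 4.7398280e-02  9.9887609e-01 -9.5930176e+01  4.2047798e+01]
side lid plane 3686 [ 1.68204968e-03 -4.57172931e-04  7.61400935e+01]
latch 0
```

View pics/c13.png

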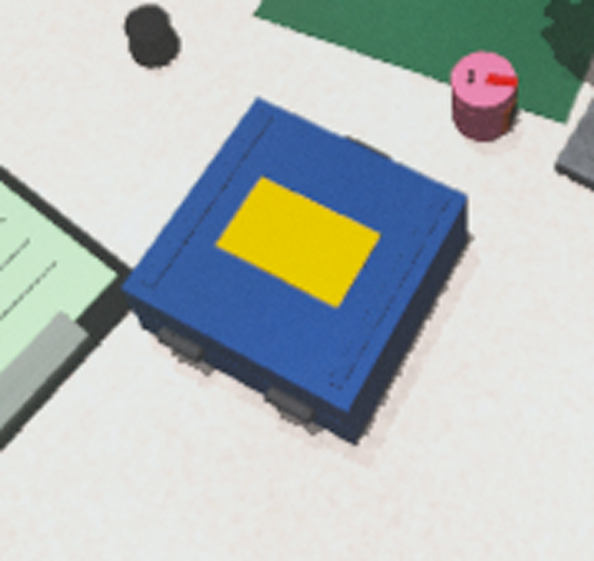

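The crop shows the case shut flat at (300,270), with the latch upright at the far edge (370,145). The lid slope is under 0.001 rad and the latch is vertical, so I'm handing in.

```bash
python3 -c "
from rig import ctrl
print(ctrl.finish_job())"
```

```text
the job is handed in; nothing more can be done
None
```

I scanned jars 1, 2 and 4 in that order (jar 3 was not on the bench) and packed them upright in the case; the lid measures flat shut, the latch upright, and the job is handed in, though no verdict came back.

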